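# Hook the cap nest plate under the anvil's T-stud

## Task

The press's anvil block has been drawn out for setting up. Fit the nest plate with the red grip onto it: tip the plate so that its oblong eye passes the wide head of the stud, then lay it flat on the anvil with the stud standing in the eye, so that the head stops the ram from lifting it off, and let go. Leave the similar plate with the yellow grip where it lies.

Things in the scene. Friction and masses are not known exactly. Their poses are not given: they have to be found in the camera images.
- nest_grip (a point): Centre of the red grip (24 x, 16 y, 36 high) standing on top of a loose aluminium plate 160 (x) x 62 (y) x 5 thick, 0.16-0.28 kg, flat on the bench. z up, x from the eye to the grip end, at first away from the robot within 25 deg. Grip centre 23 above the plate's underside, 70 from the eye's centre, 49 from the plate's grip end. 31 beyond it on +x: a small brass cup, 20 wide, 9 high.
- nest_eye (a point): Centre of the red-gripped plate's oblong eye, half-way through its thickness; axes as nest_grip, which lies 70 along +x. The eye is a rectangular opening 58 long (x), 40 wide (y). At its -x end a cross bar 12 wide is the plate's tip; the side bars are 11 wide; 17 of solid plate lie between eye and grip.
- stud (a point): Foot of the T-stud's axis, on the top face of a fixed dark steel anvil 220 (x) x 100 x 36 high, in its middle. z up, x along anvil and head, at first away from the robot within 25 deg. Round neck 14 thick, 22 high; brass bar head 64 (x) x 20 (y) x 6, too long for the eye when level: with the plate tipped some 25 deg, one end of the eye goes under the head first. Grip towards either end is fine.
- gauge_grip (a point): Centre of the yellow grip of the other loose plate: same outline, grip and axes as the red-gripped one (grip centre 23 above its underside) but with only a round hole of 24 in place of the eye. To be left alone.
There are look-alikes about, which are no part of the job. What is shaped like the part that bears nest_grip but black or brown is not meant.

How it is judged (in metres and radians):
At the end, for the whole second after the job is handed in: The red-gripped plate lies flat on the anvil (within 10 degrees of level, the middle of its eye less than 10 mm above the anvil's top) with the stud's neck inside its eye (eye centre within 27 mm of the stud's axis, which is any place inside the eye), under the head (horizontal distance between nest_eye and stud below 0.027 m and z of nest_eye in the frame of stud below 0.01 m and angle between nest_eye's own z axis and vertical below 0.17 rad); the robot touches nothing.
It fails at once if the plate with the yellow grip is moved by more than 30 mm (distance of gauge_grip from where it was at the start of the episode above 0.03 m).
It also fails if it takes over 42 s, if anything falls off the work surface, if the arm or the gripper's body presses on something with over 40 N, if the wrist force passes 120 N, or if a joint passes its speed limit or range.

## Robot

A 6-joint arm with a two-finger parallel gripper is mounted at the origin on the work surface. World frame = base frame: x ahead of the robot, y to its left, z up, the work surface at z = 0. Lengths are in m, angles in degrees, forces in N, time in s.
With the tool pointing down it reaches from about 0.35 to 0.875 m from the base axis. Payload 4.2 kg.
Tool frame: the origin (TCP) lies midway between the tips of the shut fingers; the grasp point (between the pads) lies 19 mm behind it (hold_point_z is the z of the grasp point in the tool frame, in m); z points along the fingers, y is the direction in which the jaws open and shut (so a half turn about z gives the same grasp; the last joint's range is limited). The gripper opens to 87 mm and grips with 3 to 60 N. Pads are 19 mm wide; open, the fingers measure 117 mm over their backs; the gripper's body (75 mm by 190 mm) begins 51 mm behind the grasp point.
Start: joints at [82.54, 22.042, 0.453, 0, -68.411, -14.817], TCP at [0.237, 0.578, 0.223] pointing down, gripper open.
Joint ranges: [-179.83, 179.83], [-69.29, 118.12], [-61.27, 80.66], [-181.25, 117.63], [-171.15, -9.14], [-177.46, 177.46]. Speed limits (degrees/s): [159.86, 159.86, 180, 180, 180, 180].

## Interface

Orientations are given as a 3x3 rotation matrix whose columns are the frame's x, y, z axes.
In Python, from station import * gives the robot as it stands. The module is installed in compiled form; this text tells all that it offers.
- The arm moves only by the tool jog_arm, never from a script. Its argument "moves" is a list of rows, each a list of 7 numbers: the closure, from -1 (fully open) to 1 (shut), then the shift along the tool's x, y, z in m, then the turn, a rotation vector about the tool's x, y, z in rad. In form: [[gripper, x, y, z, wx, wy, wz], ...]. A call has exactly 10 rows; each row is the pose to reach, as a shift and turn from the pose commanded when the call began, along the tool's axes at that moment; what a row does not reach only later rows make up. A row lasts 1/12 s, in which the tool goes at most 41.7 mm and 7.16 degrees, less where a joint would pass 70% of its speed; a pose out of reach is approached as far as the arm can. A call with a gripper value outside its range is refused whole. The fingers move at their own pace and stop on an object; the grip force is fixed at half the most. Time passes only in rows, so rows that repeat a pose let the fingers close, or fill a call up. It gives the time, the measured TCP pose, the force and the opening at its end, in the units of the state.
- sense(): the state, without advancing time (a new reading comes with each control period).
- capture(name): name is "scene" or "top"; returns a dict with "frame" (420x560x3 uint8, red, green, blue), "fov_y" (degrees; the focal length in pixels is half the picture's height over the tangent of half this angle, whatever the lens; pixels are square), "cx", "cy" (the principal point, pixels), "world_from_camera" (4x4, takes a point from camera to world coordinates). Camera axes: x right, y down, z forward; pixel columns grow to the right and rows downward; lengths in m; the calibration is good to about 2 mm. A picture is of the moment at which its call begins. There is no depth.
- finish_job(): hands the job in, once; it reports no verdict.
The state is a dict: "time_s": time; "joints": joint angles; "joint_velocities": joint speeds; "effort": joint torques, N m; "tcp_pos": TCP position; "ee_rot": TCP orientation; "wrist_force": force on the tool from outside, world axes, zero at the start; "moment": the same for the moment, N m; "gripper_width": opening from 0.0 (shut) to 1.0 (fully open).
Only numpy, scipy, OpenCV 4.12 (cv2) and the standard library are available. Lean on these libraries where they do the work, as an engineer would, in place of code of your own. Each camera call takes 0.05 s, during which the arm holds its last target.

## Working session

There is one attempt and no reset: what is moved stays moved. The work goes in short steps, Python scripts to look and compute and a tool call to move; the robot and the scene stay as the last step left them, time stands still between calls to the robot, and variables do not carry over. Pictures are saved under pics/ and viewed, and the job is handed in when it is done.

Besides the shell and the picture viewer there is one more tool, called as a command line: name --pt "numbers of a row" for each row, then --argument value for the rest. jog_arm: Moves the arm, as the interface text tells. Its arguments: {"type":"object","properties":{"moves":{"type":"array"}},"required":["moves"]}

```bash
mkdir -p pics; python3 - <<'E'
from station import *
import cv2,json
s=sense();print(s)
for n in("scene","top"):
    c=capture(n)
    cv2.imwrite(f"pics/{n}0.png",c["frame"][:,:,::-1])
    print(n,c["fov_y"],c["cx"],c["cy"],c["world_from_camera"],[k for k in c])
E
```

```text
{'time_s': 0.0, 'joints': array([ 8.25408579e+01,  2.20902432e+01,  3.79767753e-01, -2.90224227e-02,
       -6.84095441e+01, -1.48140873e+01]), 'joint_velocities': array([-0.02289731, -0.08885743, -0.01754241, -0.07154104,  0.00972795,
       -0.0449906 ]), 'effort': array([ 7.05435432e-04, -3.90663600e+01,  1.87406230e+01,  4.21993285e+00,
        1.09961358e-02, -1.93652959e-04]), 'tcp_pos': array([0.23666961, 0.57781305, 0.22146488]), 'ee_rot': array([[ 9.25316094e-01, -3.79195966e-01, -7.38942227e-04],
       [-3.79196678e-01, -9.25313901e-01, -2.01581960e-03],
       [ 8.06371482e-05,  2.14547476e-03, -9.99997695e-01]]), 'wrist_force': array([-1.22738163, -0.5968296 , -0.22641712]), 'moment': array([-4.96693012e-05,  3.25710401e-02,  3.10527382e-02]), 'gripper_width': 1.0029577189794554}
scene 48.196077187007646 271.21796270072366 217.4056558847122 [[ 0.39871123  0.68827686 -0.60605637  0.92501689]
 [ 0.91706624 -0.30236451  0.2599331  -0.11118461]
 [-0.004344   -0.65943208 -0.7517516   0.66359932]
 [ 0.          0.          0.          1.        ]] ['frame', 'fov_y', 'cx', 'cy', 'world_from_camera']
top 45.830575298405 276.6335686719176 206.37503462357225 [[-0.02803477 -0.98466952  0.1721627   0.29487539]
 [-0.99953655  0.02556987 -0.01651874  0.08730963]
 [ 0.01186332 -0.17254601 -0.98493002  1.07829796]
 [ 0.          0.          0.          1.        ]] ['frame', 'fov_y', 'cx', 'cy', 'world_from_camera']
```

View pics/scene0.png

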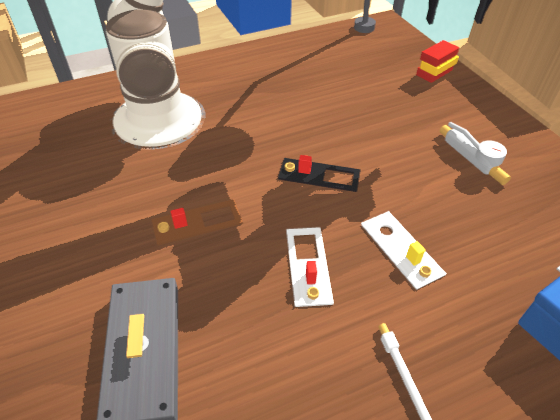

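View pics/top0.png

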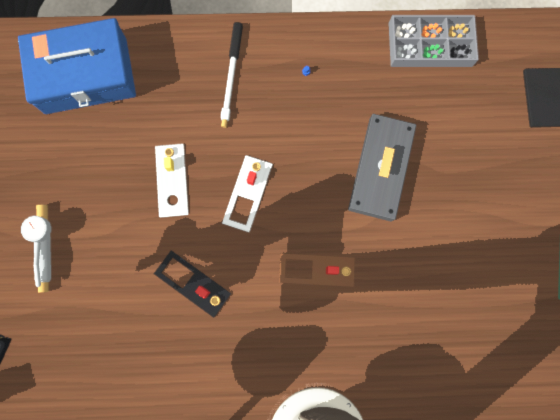

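The scene view shows the red-gripped aluminium plate near (310,265), with the yellow-gripped one at (403,248) and the anvil at (140,350). In the top view the red plate is at (247,193), its eye at (241,210), its grip at (252,178) and the stud at (385,165). Next I'll measure these precisely.

```bash
cat > h.py <<'E'
from station import *
import cv2,numpy as np
def K(c):
    f=210/np.tan(np.radians(c["fov_y"]/2)); return np.array([[f,0,c["cx"]],[0,f,c["cy"]],[0,0,1]])
def proj(c,P):
    T=np.linalg.inv(c["world_from_camera"]); q=np.atleast_2d(P)@T[:3,:3].T+T[:3,3]
    u=q@K(c).T; return u[:,:2]/u[:,2:]
def ray(c,uv,z):
    T=c["world_from_camera"]; d=T[:3,:3]@np.linalg.solve(K(c),[uv[0],uv[1],1]); o=T[:3,3]
    return o+d*(z-o[2])/d[2]
def crop(c,x0,y0,x1,y1,s,fn,segs=[]):
    im=cv2.resize(c["frame"][y0:y1,x0:x1,::-1],None,fx=s,fy=s,interpolation=cv2.INTER_CUBIC)
    for pts,col in segs:
        p=((proj(c,pts)+.5-[x0,y0])*s)
        cv2.polylines(im,[np.round(p).astype(int)],True,col,1,cv2.LINE_AA)
    cv2.imwrite("pics/"+fn,im)
E
python3 - <<'E'
from h import *
c=capture("top");s=capture("scene")
def rect(c,m,z,lab):
    cs,_=cv2.findContours(m.astype(np.uint8),cv2.RETR_CCOMP,cv2.CHAIN_APPROX_NONE)
    for k in cs:
        if cv2.contourArea(k)<40: continue
        w=np.array([ray(c,p[0],z)[:2] for p in k])
        r=cv2.minAreaRect((w*1000).astype(np.float32)); print(lab,np.round(r[0],1),np.round(r[1],1),round(r[2],1), "px",k.mean(0).round())
f=c["frame"].astype(int)
roi=np.zeros(f.shape[:2],bool);roi[150:240,218:278]=1
rect(c,roi&(f.min(2)>110),.005,"plate")
roi=np.zeros(f.shape[:2],bool);roi[110:225,345:420]=1
rect(c,roi&(f[...,0]>150)&(f[...,2]<120)&(f[...,0]-f[...,2]>70),.064,"head")
rect(c,roi&(abs(f[...,0]-f[...,2])<22),.036,"anvil")
f=s["frame"].astype(int)
roi=np.zeros(f.shape[:2],bool);roi[220:310,280:340]=1
rect(s,roi&(f.min(2)>110),.005,"plateS")
roi=np.zeros(f.shape[:2],bool);roi[275:420,95:185]=1
rect(s,roi&(f[...,0]>150)&(f[...,2]<120)&(f[...,0]-f[...,2]>70),.064,"headS")
crop(c,210,105,430,240,3.6,"t1.png")
E
```

```text
plate [515.1 133.8] [ 66.2 162.8] 70.4 px [[247. 193.]]
plate [476.8 147. ] [41.6 58. ] 69.8 px [[241. 210.]]
plate [547.8 123.4] [19.9 31.4] 75.3 px [[252. 178.]]
head [ 442.1 -147.2] [154.3  25.1] 88.5 px [[382. 220.]]
head [578.3 -93.2] [32.1 13.1] 88.6 px [[352. 155.]]
head [598.  -95.4] [34.3  8.8] 88.6 px [[353. 147.]]
head [ 624.4 -101.2] [43.6 31.1] 88.6 px [[354. 134.]]
head [ 656.6 -106.2] [49.6 11.2] 88.6 px [[357. 119.]]
anvil [ 559.6 -161.8] [103.6 225.6] 73.7 px [[382. 167.]]
anvil [ 569.5 -171. ] [28.4 73.9] 74.0 px [[386. 162.]]
plateS [516.9 132.1] [ 64.5 163.7] 70.2 px [[309. 267.]]
plateS [571.8 112.9] [17.9 23.3] 62.7 px [[312. 294.]]
plateS [533.5 129.4] [20.4 49.6] 63.8 px [[311. 272.]]
plateS [480.1 144.9] [40.7 55.9] 70.4 px [[305. 246.]]
headS [ 643.  -120.9] [  8.3 120.9] 74.0 px [[181. 376.]]
headS [ 483.2 -141. ] [128.1  64.6] 80.4 px [[133. 283.]]
```

View pics/t1.png

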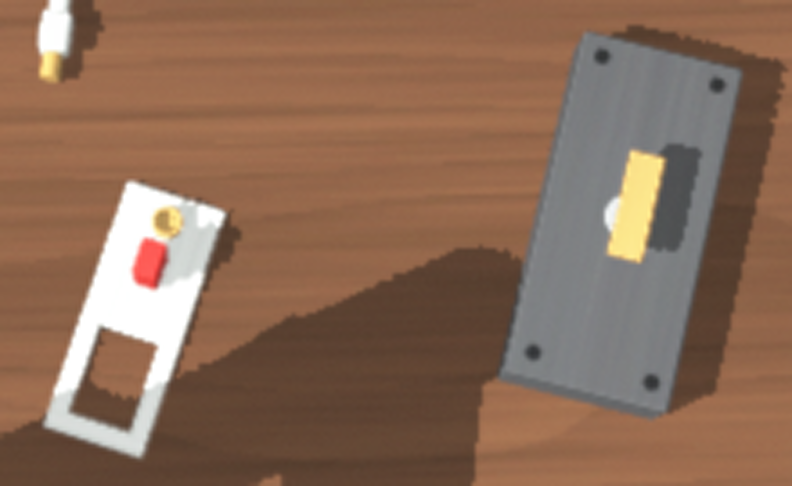

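```bash
cat >> h.py <<'E'
def box(x,y,yaw,L,W,z,cx=0,cy=0):
    a=np.radians(yaw);R=np.array([[np.cos(a),-np.sin(a)],[np.sin(a),np.cos(a)]])
    p=np.array([[1,1],[1,-1],[-1,-1],[-1,1]])*[L/2,W/2]+[cx,cy]
    return np.c_[p@R.T+[x,y],np.full(4,z)]
E
cat > fit.py <<'E'
from h import *
c=capture("top");s=capture("scene")
f=c["frame"].astype(int)
def pr(c,pts,zs,off,sc,org):
    print([ray(c,(np.array(p)/sc+org-.5),z)[:2].round(4).tolist() for p,z in zip(pts,[zs]*len(pts))])
pr(c,[(632,150),(666,156),(640,263),(607,257)],.064,0,3.6,np.array([210,105]))
pr(c,[(583,32),(741,71),(655,412-9),(502,376)],.036,0,3.6,np.array([210,105]))
for nm,cc in(("top",c),("scene",s)):
    segs=[(box(.516,.133,-19.7,.16,.062,.005),(255,0,0)),(box(.516,.133,-19.7,.058,.04,.005,-.039),(0,200,0)),(box(.516,.133,-19.7,.024,.016,.041,.031),(255,255,0)),
     (box(.567,-.166,-16.3,.22,.1,.036),(0,0,255)),(box(.567,-.166,-16.3,.064,.02,.064),(255,0,255))]
    if nm=="top": crop(cc,210,105,430,240,3.6,"t2.png",segs)
    else: crop(cc,90,215,350,420,3,"s2.png",segs)
E
python3 fit.py
```

```text
[[0.596, -0.1635], [0.5918, -0.1834], [0.5276, -0.1637], [0.5316, -0.1447]]
[[0.68, -0.1453], [0.6527, -0.2406], [0.449, -0.1739], [0.4675, -0.0841]]
```

View pics/t2.png

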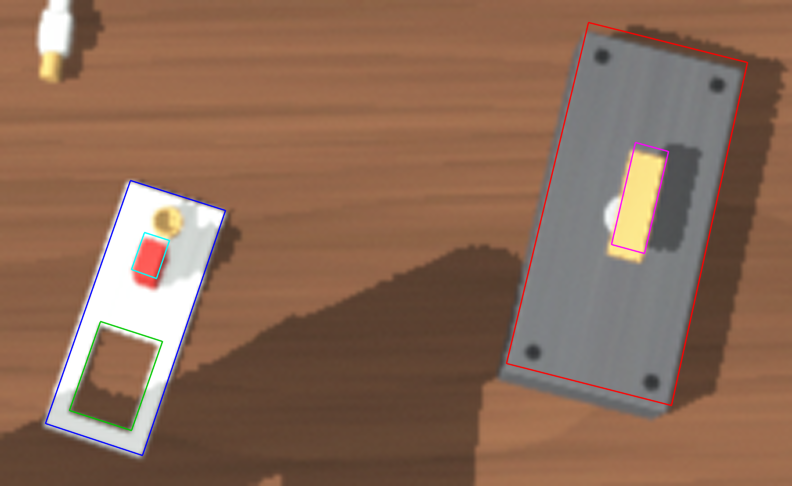

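View pics/s2.png

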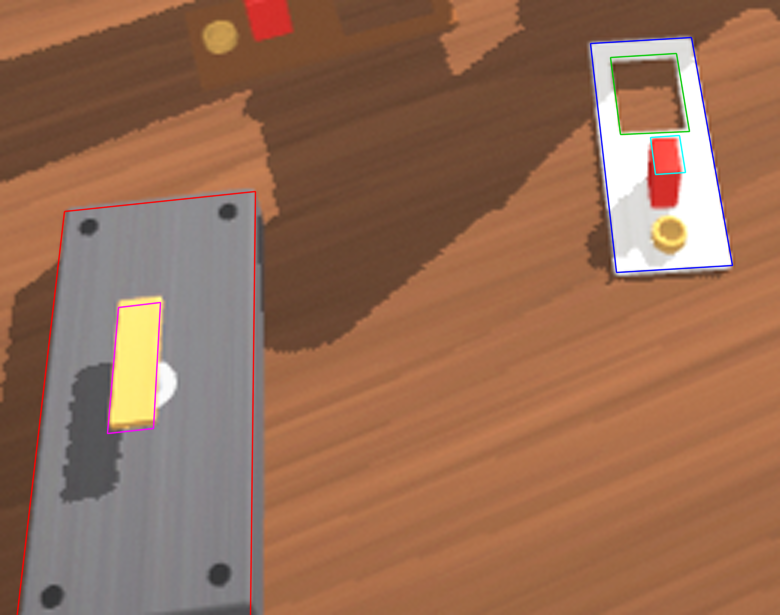

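```bash
cat >> h.py <<'E'
from scipy.spatial.transform import Rotation as Ro
def Rt(yaw,tilt=0):
    # tool x along plate x (yaw), z down; tilt>0 raises plate +x end
    a=np.radians(yaw); X=np.array([np.cos(a),np.sin(a),0]);Z=np.array([0,0,-1.]);Y=np.cross(Z,X)
    R=np.c_[X,Y,Z]; yp=np.array([-np.sin(a),np.cos(a),0])
    return Ro.from_rotvec(-np.radians(tilt)*yp).as_matrix()@R
def delta(p,R,p0=None,R0=None):
    s=sense(); p0=s["tcp_pos"] if p0 is None else p0; R0=s["ee_rot"] if R0 is None else R0
    print("t",s["time_s"],"tcp",s["tcp_pos"].round(4),"F",s["wrist_force"].round(1),"w",round(s["gripper_width"],3))
    print("shift",(R0.T@(np.array(p)-p0)).round(4),"rot",Ro.from_matrix(R0.T@R).as_rotvec().round(4))
E
python3 - <<'E'
from h import *
delta([.545,.1225,.10],Rt(-19.7))
E
```

```text
t 0.3 tcp [0.2368 0.5782 0.2222] F [0.4 0.8 0.4] w 0.998
shift [0.4579 0.3047 0.1224] rot [ 0.0008 -0.     -0.045 ]
```

jog_arm --pt "-1 0.033 0.022 0.008 0 0 -0.003" --pt "-1 0.066 0.044 0.016 0 0 -0.006" --pt "-1 0.099 0.066 0.025 0 0 -0.01" --pt "-1 0.132 0.088 0.033 0 0 -0.013" --pt "-1 0.165 0.11 0.041 0 0 -0.016" --pt "-1 0.198 0.132 0.05 0 0 -0.02" --pt "-1 0.231 0.154 0.06 0 0 -0.023" --pt "-1 0.264 0.176 0.07 0 0 -0.026" --pt "-1 0.297 0.198 0.08 0 0 -0.03" --pt "-1 0.33 0.22 0.09 0 0 -0.033"

```text
time_s: 1.13
tcp_pos: [0.4596, 0.248, 0.1325]
ee_rot: [[0.938, -0.348, 0.001], [-0.348, -0.938, 0.001], [0.0, -0.001, -1.0]]
wrist_force: [-0.1, 0.5, -0.2]
gripper_width: 1.001
```

jog_arm --pt "-1 0.03 0.02 0.008 0 0 -0.003" --pt "-1 0.06 0.04 0.016 0 0 -0.006" --pt "-1 0.09 0.06 0.024 0 0 -0.009" --pt "-1 0.115 0.076 0.03 0 0 -0.012" --pt "-1 0.128 0.085 0.032 0 0 -0.012" --pt "-1 0.128 0.085 0.032 0 0 -0.012" --pt "-1 0.128 0.085 0.032 0 0 -0.012" --pt "-1 0.128 0.085 0.032 0 0 -0.012" --pt "-1 0.128 0.085 0.032 0 0 -0.012" --pt "-1 0.128 0.085 0.032 0 0 -0.012"

```text
time_s: 1.97
tcp_pos: [0.5489, 0.1264, 0.101]
ee_rot: [[0.942, -0.335, 0.001], [-0.335, -0.942, 0.0], [0.0, -0.001, -1.0]]
wrist_force: [-0.6, 0.6, 0.9]
gripper_width: 1.0
```

```bash
python3 - <<'E'
from h import *
delta([.545,.1225,.009],Rt(-19.7))
c=capture("scene"); crop(c,230,150,430,320,3.6,"s3.png")
E
```

```text
t 1.9667 tcp [0.5489 0.1264 0.101 ] F [-0.6  0.6  0.9] w 1.0
shift [-0.0024  0.0051  0.092 ] rot [-0.0005 -0.0004  0.0017]
```

View pics/s3.png

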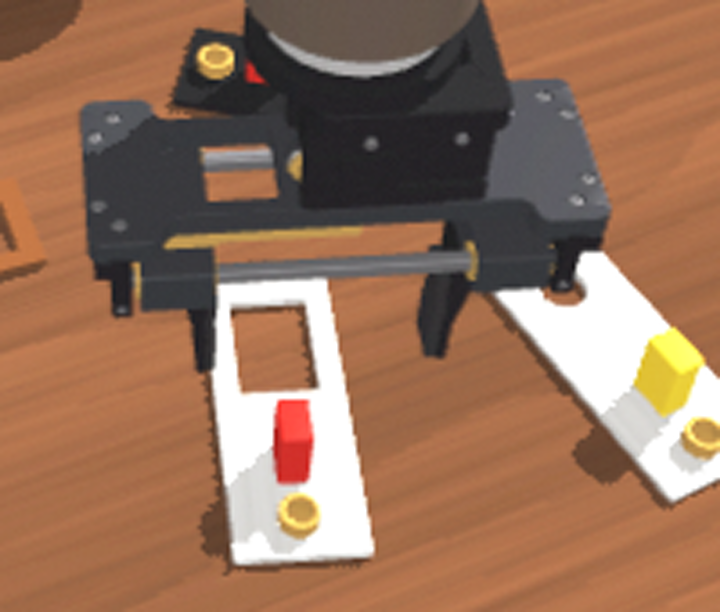

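The scene view shows the fingers in line with the plate, one on each side of it, and well clear of the yellow one. I'll descend and grip.

jog_arm --pt "-1 -0.002 0.005 0.02 0 0 0.002" --pt "-1 -0.002 0.005 0.045 0 0 0.002" --pt "-0.5 -0.002 0.005 0.07 0 0 0.002" --pt "-0.3 -0.002 0.005 0.085 0 0 0.002" --pt "-0.2 -0.002 0.005 0.092 0 0 0.002" --pt "0 -0.002 0.005 0.092 0 0 0.002" --pt "0.2 -0.002 0.005 0.092 0 0 0.002" --pt "1 -0.002 0.005 0.092 0 0 0.002" --pt "1 -0.002 0.005 0.092 0 0 0.002" --pt "1 -0.002 0.005 0.092 0 0 0.002"

```text
time_s: 2.85
tcp_pos: [0.5463, 0.1218, 0.0097]
ee_rot: [[0.941, -0.339, 0.002], [-0.339, -0.941, 0.001], [0.002, -0.002, -1.0]]
wrist_force: [-0.1, 0.0, 0.1]
gripper_width: 0.474
```

jog_arm --pt "1 0 0 0 0 0 0" --pt "1 0 0 0 0 0 0" --pt "1 0 0 0 0 0 0" --pt "1 0 0 0 0 0 0" --pt "1 0 0 -0.005 0 0 0" --pt "1 0 0 -0.02 0 0 0" --pt "1 0 0 -0.04 0 0 0" --pt "1 0 0 -0.07 0 0 0" --pt "1 0 0 -0.1 0 0 0" --pt "1 0 0 -0.12 0 0 0"

```text
time_s: 3.68
tcp_pos: [0.5463, 0.1215, 0.1313]
ee_rot: [[0.941, -0.339, 0.003], [-0.339, -0.941, 0.001], [0.002, -0.002, -1.0]]
wrist_force: [0.1, 0.2, -3.0]
gripper_width: 0.179
```

```bash
python3 - <<'E'
from h import *
delta([.545,.1225,.009],Rt(-19.7))
c=capture("scene"); crop(c,200,100,430,300,3.4,"s4.png")
c=capture("top"); crop(c,150,105,350,260,3.6,"t4.png")
E
```

```text
t 3.6833 tcp [0.5463 0.1215 0.1313] F [ 0.1  0.2 -3. ] w 0.179
shift [-0.0018 -0.0003  0.1223] rot [-0.0017 -0.0021 -0.0016]
```

View pics/s4.png

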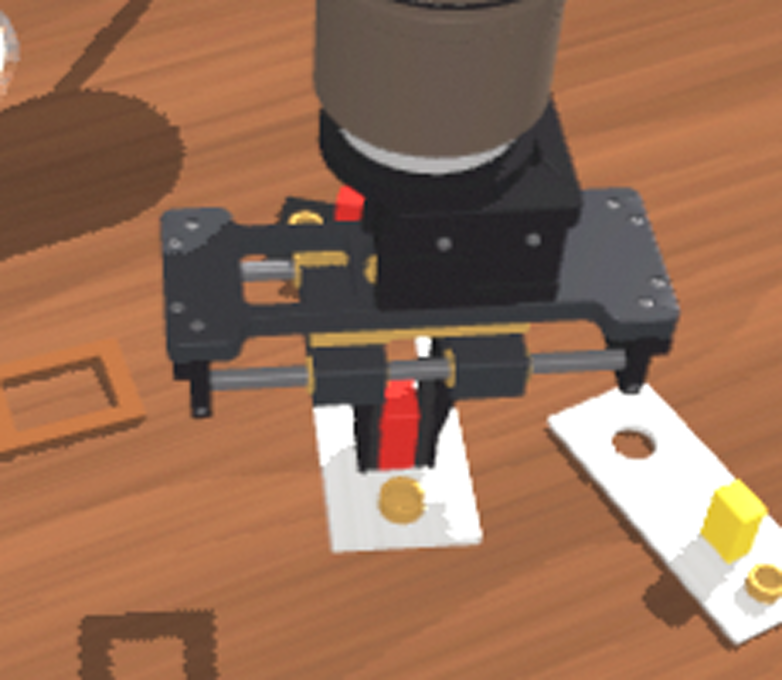

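View pics/t4.png

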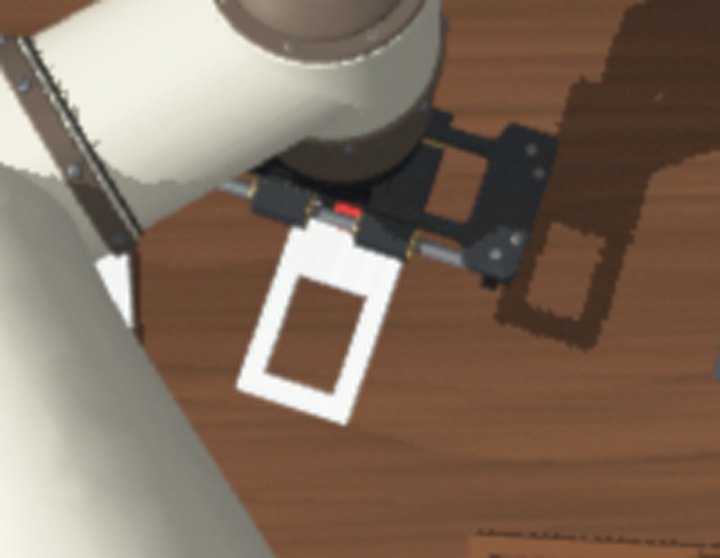

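```bash
python3 - <<'E'
from h import *
c=capture("top"); s=sense()
f=c["frame"].astype(int); roi=np.zeros(f.shape[:2],np.uint8); roi[160:230,205:270]=1
m=(roi&(f.min(2)>140)).astype(np.uint8)
cs,_=cv2.findContours(m,cv2.RETR_CCOMP,cv2.CHAIN_APPROX_NONE)
for k in cs:
    if cv2.contourArea(k)<200: continue
    w=np.array([ray(c,p[0],.1266)[:2] for p in k]); r=cv2.minAreaRect((w*1000).astype(np.float32)); print(r)
    e=np.array([r[0][0]/1000,r[0][1]/1000,.124]); print("eye in tool",s["ee_rot"].T@(e-s["tcp_pos"]))
E
```

```text
((488.8746643066406, 144.26556396484375), (63.87282943725586, 102.90754699707031), 70.15505981445312)
eye in tool [-0.06158997 -0.00169317  0.00598899]
((479.7265319824219, 147.51788330078125), (42.02469253540039, 59.95991897583008), 69.75070190429688)
eye in tool [-0.07129891 -0.00165002  0.00596754]
```

```bash
python3 - <<'E'
from h import *
for n,b in (("top",(340,105,430,230)),("scene",(90,275,190,420))):
    c=capture(n)
    f=c["frame"].astype(int); roi=np.zeros(f.shape[:2],bool); roi[b[1]:b[3],b[0]:b[2]]=1
    m=(roi&(f[...,0]>190)&(f[...,0]-f[...,2]>75)).astype(np.uint8)
    cs,_=cv2.findContours(m,cv2.RETR_EXTERNAL,cv2.CHAIN_APPROX_NONE)
    for k in cs:
        if cv2.contourArea(k)<100: continue
        w=np.array([ray(c,p[0],.064)[:2] for p in k]); print(n,cv2.minAreaRect((w*1000).astype(np.float32)))
    segs=[(box(.5625,-.1635,-16.3,.22,.1,.036),(0,0,255)),(box(.5625,-.1635,-16.3,.064,.02,.064),(255,0,255))]
    crop(c,*b,4,n+"5.png",segs)
E
python3 -c "
import cv2,numpy as np
a=cv2.imread('pics/top5.png');b=cv2.imread('pics/scene5.png')
h=max(a.shape[0],b.shape[0]);p=lambda i:cv2.copyMakeBorder(i,0,h-i.shape[0],0,0,0)
cv2.imwrite('pics/c5.png',np.hstack([p(a),p(b)]))"
```

```text
top ((559.2406005859375, -163.1150360107422), (19.273361206054688, 58.542259216308594), 72.78755950927734)
scene ((564.8387451171875, -164.59544372558594), (21.37301254272461, 65.75999450683594), 73.67394256591797)
```

View pics/c5.png

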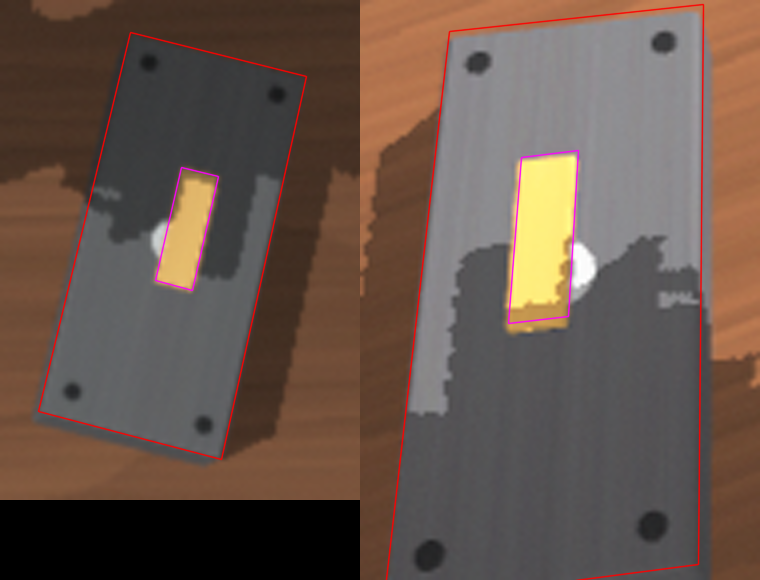

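```bash
cat >> h.py <<'E'
ST=np.array([.563,-.164,.036]); YAW=-16.3
EYE=np.array([-.071,-.001,.0072])
def pose(xb,zb,th,yoff=0,yaw=YAW):
    "tip outer bottom corner at xb,zb (mm) in stud frame, tilt th deg -> TCP pose"
    a=np.radians(yaw); t=np.radians(th)
    ux=np.array([np.cos(t),np.sin(t)]);n=np.array([-np.sin(t),np.cos(t)])
    e=np.array([xb,zb])+41*ux+2.5*n
    A=np.radians(YAW)
    ew=ST+np.array([np.cos(A)*e[0]-np.sin(A)*yoff,np.sin(A)*e[0]+np.cos(A)*yoff,e[1]])/1000
    R=Rt(yaw,th); return ew-R@EYE,R
def wherep():
    s=sense();R=s["ee_rot"];e=s["tcp_pos"]+R@EYE-ST
    A=np.radians(YAW);ex=np.array([np.cos(A),np.sin(A),0]);ey=np.array([-np.sin(A),np.cos(A),0])
    th=np.degrees(np.arcsin(np.clip(R[2,0],-1,1)))
    c=s["tcp_pos"]+R@(EYE+[-.041,0,.0025])-ST
    print("eye mm",round(e@ex*1e3,1),round(e@ey*1e3,1),round(e[2]*1e3,1),"tip",round(c@ex*1e3,1),round(c[2]*1e3,1),"tilt",th.round(1),"yaw",np.degrees(np.arctan2(R[1,0],R[0,0])).round(1))
E
python3 - <<'E'
from h import *
wherep()
for a in [(-49,60,30),(-49,4,30),(-24,4,30),(-26,2,0)]:
    p,R=pose(*a);print(a,p.round(4))
delta(*pose(-49,60,30))
E
```

```text
eye mm -168.6 273.6 84.2 tip -209.6 81.8 tilt -0.1 yaw -19.9
(-49, 60, 30) [ 0.6041 -0.1771  0.1604]
(-49, 4, 30) [ 0.6041 -0.1771  0.1044]
(-24, 4, 30) [ 0.6281 -0.1841  0.1044]
(-26, 2, 0) [ 0.6453 -0.1891  0.0477]
t 3.9333 tcp [0.5444 0.1209 0.1273] F [ 0.3 -1.  -2.9] w 0.177
shift [ 0.1573  0.2601 -0.0331] rot [ 0.0177  0.5259 -0.0602]
```

jog_arm --pt "1 0.008 0.013 -0.006 0 0.02 -0.003" --pt "1 0.024 0.039 -0.012 0.002 0.08 -0.009" --pt "1 0.042 0.07 -0.018 0.004 0.14 -0.016" --pt "1 0.06 0.1 -0.024 0.006 0.2 -0.023" --pt "1 0.08 0.132 -0.03 0.008 0.27 -0.03" --pt "1 0.1 0.165 -0.034 0.011 0.335 -0.038" --pt "1 0.12 0.198 -0.034 0.013 0.4 -0.046" --pt "1 0.14 0.231 -0.033 0.016 0.47 -0.053" --pt "1 0.153 0.252 -0.033 0.017 0.51 -0.058" --pt "1 0.157 0.26 -0.033 0.018 0.526 -0.06"

```text
time_s: 4.77
tcp_pos: [0.6011, -0.181, 0.1615]
ee_rot: [[0.839, -0.28, 0.466], [-0.243, -0.96, -0.139], [0.487, 0.004, -0.874]]
wrist_force: [-0.3, -0.1, -1.9]
gripper_width: 0.178
```

```bash
python3 - <<'E'
from h import *
c=capture("scene"); crop(c,70,200,270,420,2.7,"s6.png")
c=capture("top"); crop(c,310,90,450,240,3.8,"t6.png")
wherep(); delta(*pose(-49,25,30))
E
python3 -c "
import cv2,numpy as np
a=cv2.imread('pics/t6.png');b=cv2.imread('pics/s6.png')
b=cv2.resize(b,None,fx=.48,fy=.48) if 0 else b
a=cv2.resize(a,None,fx=.48,fy=.48)
h=max(a.shape[0],b.shape[0]);p=lambda i:cv2.copyMakeBorder(i,0,h-i.shape[0],0,0,0)
cv2.imwrite('pics/c6.png',np.hstack([p(a),p(b)]))"
```

```text
eye mm -15.0 -3.2 86.6 tip -49.5 64.3 tilt 29.4 yaw -16.5
t 4.8667 tcp [ 0.6034 -0.1804  0.1637] F [ 0.6  0.2 -2.2] w 0.185
shift [-0.0189 -0.0034  0.0332] rot [ 0.0002  0.0113 -0.0035]
```

View pics/c6.png

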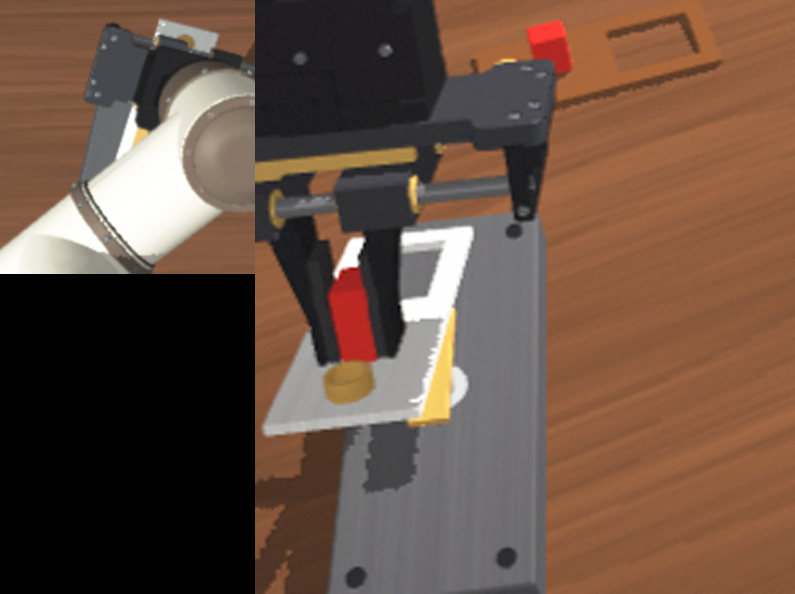

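```bash
cat >> h.py <<'E'
def over(c,b,sc,fn):
    s=sense();R=s["ee_rot"];t=s["tcp_pos"]
    def q(L,W,cx,w): # w: height above underside, plate frame, in mm
        p=np.array([[1,1],[1,-1],[-1,-1],[-1,1]])*[L/2,W/2]+[cx,0]
        loc=np.c_[p[:,0],-p[:,1],-(w-2.5)*np.ones(4)]/1000+EYE
        return loc@R.T+t
    segs=[(q(160,62,39,5),(255,0,0)),(q(58,40,0,5),(0,200,0)),(q(24,16,70,41),(255,255,0)),
      (box(*ST[:2],YAW,.22,.1,.036),(0,0,255)),(box(*ST[:2],YAW,.064,.02,.064),(255,0,255))]
    crop(c,*b,sc,fn,segs)
E
python3 - <<'E'
from h import *
over(capture("scene"),(90,200,250,420),2.7,"s7.png")
E
```

```text
(no output)
```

View pics/s7.png

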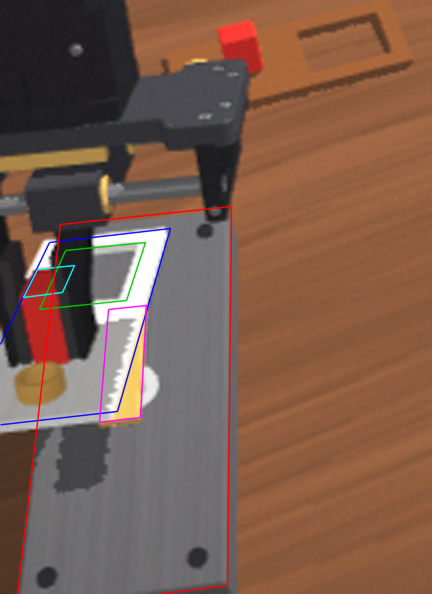

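```bash
python3 - <<'E'
from h import *
c=capture("scene");over(c,(85,275,165,370),6,"a.png");crop(c,85,275,165,370,6,"b.png")
cv2.imwrite("pics/s8.png",np.hstack([cv2.imread("pics/a.png"),cv2.imread("pics/b.png")])[:,:800*2])
im=cv2.imread("pics/s8.png");print(im.shape);cv2.imwrite("pics/s8.png",cv2.resize(im,(790,469)))
E
```

```text
(570, 960, 3)
```

View pics/s8.png

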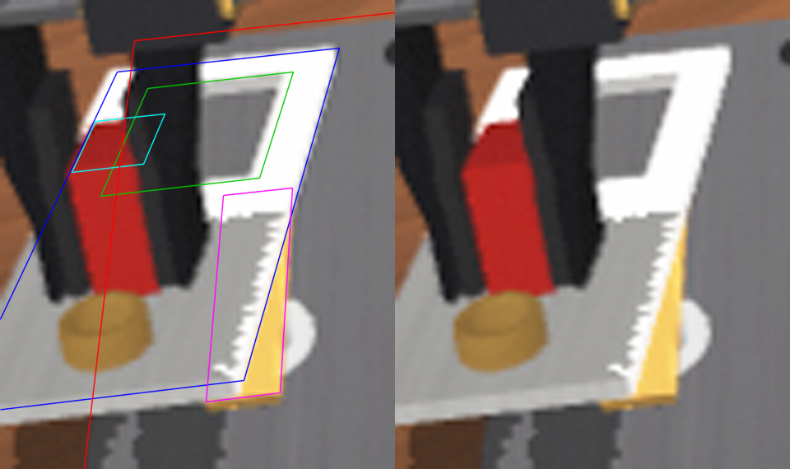

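```bash
python3 - <<'E'
from h import *
wherep(); delta(*pose(-49,30,30,1.2)); delta(*pose(-49,5,30,1.2))
E
```

```text
eye mm -13.6 -0.3 87.8 tip -48.1 65.5 tilt 29.5 yaw -16.4
t 4.9667 tcp [ 0.6054 -0.1778  0.1651] F [-0.3  0.9 -1.6] w 0.181
shift [-0.0184 -0.0015  0.0295] rot [-0.0029  0.0083 -0.0011]
t 4.9667 tcp [ 0.6054 -0.1778  0.1651] F [-0.3  0.9 -1.6] w 0.181
shift [-0.0307 -0.0014  0.0512] rot [-0.0029  0.0083 -0.0011]
```

jog_arm --pt "1 -0.003 -0.001 0.006 0 0.004 0" --pt "1 -0.008 -0.0015 0.014 -0.001 0.008 0" --pt "1 -0.013 -0.0015 0.022 -0.002 0.008 0" --pt "1 -0.018 -0.0015 0.03 -0.003 0.008 -0.001" --pt "1 -0.023 -0.0015 0.038 -0.003 0.008 -0.001" --pt "1 -0.027 -0.0015 0.045 -0.003 0.008 -0.001" --pt "1 -0.03 -0.0015 0.05 -0.003 0.008 -0.001" --pt "1 -0.03 -0.0015 0.05 -0.003 0.008 -0.001" --pt "1 -0.03 -0.0015 0.05 -0.003 0.008 -0.001" --pt "1 -0.03 -0.0015 0.05 -0.003 0.008 -0.001"

```text
time_s: 5.8
tcp_pos: [0.6123, -0.1824, 0.1324]
ee_rot: [[0.853, -0.27, 0.446], [-0.248, -0.963, -0.109], [0.459, -0.017, -0.888]]
wrist_force: [-0.3, 0.3, -2.1]
gripper_width: 0.177
```

```bash
python3 - <<'E'
from h import *
c=capture("scene");over(c,(75,275,165,400),6,"a.png");crop(c,75,275,165,400,6,"b.png")
im=np.hstack([cv2.imread("pics/a.png"),cv2.imread("pics/b.png")]);cv2.imwrite("pics/s9.png",cv2.resize(im,None,fx=.74,fy=.74))
wherep(); delta(*pose(-24,4,30,1)); 
E
```

```text
eye mm -7.3 -2.9 57.6 tip -42.6 36.6 tilt 27.4 yaw -16.2
t 5.85 tcp [ 0.6122 -0.1825  0.1326] F [-0.4 -0.9 -2.2] w 0.179
shift [ 0.001  -0.0033  0.0324] rot [-0.0203  0.0461  0.0011]
```

View pics/s9.png

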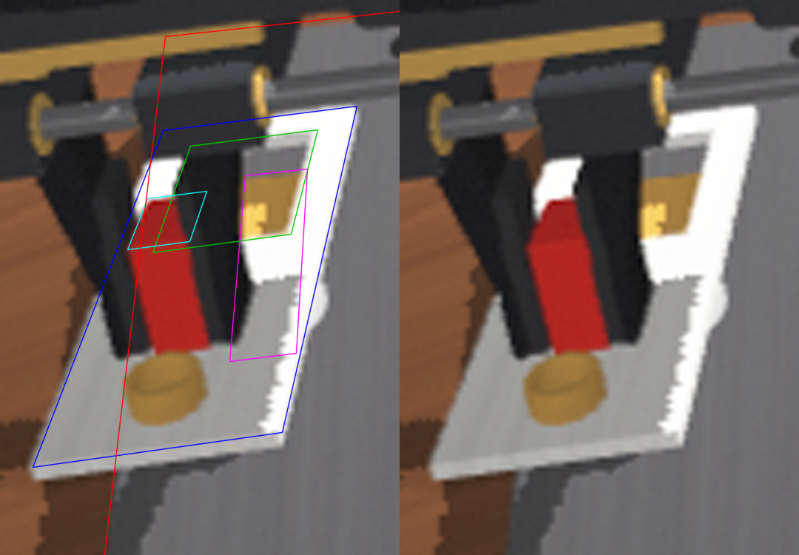

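```bash
python3 - <<'E'
from h import *
s=sense();print(s["joints"].round(2),s["joint_velocities"].round(2),s["effort"].round(2))
E
```

```text
[ -2.21  17.11 -38.46  35.23  -9.2   42.66] [-0.19 -0.31 -0.11  0.02 -0.12  0.1 ] [ 3.000e-02 -3.137e+01  1.537e+01  2.320e+00  9.200e-01 -2.000e-02]
```

The head now shows through the eye, but joint 5 has reached its -9.2° limit, so the arm can't hold 30° of tilt lower down with the grip pointing away. I'll raise and level the plate, turn it half round so the grip faces the robot (the task allows either end), and tip it that way.

```bash
python3 - <<'E'
from h import *
delta([.56,-.14,.2],Rt(-16.3))
E
```

```text
t 5.85 tcp [ 0.6122 -0.1825  0.1326] F [-0.4 -0.9 -2.2] w 0.179
shift [-0.0241 -0.0279 -0.0878] rot [-0.0196 -0.4775  0.0064]
```

jog_arm --pt "1 0.002 0 -0.01 0 -0.02 0" --pt "1 0.004 -0.002 -0.02 0 -0.06 0" --pt "1 0.004 -0.005 -0.03 -0.002 -0.11 0" --pt "1 0.002 -0.008 -0.04 -0.005 -0.17 0" --pt "1 -0.001 -0.012 -0.05 -0.008 -0.23 0" --pt "1 -0.006 -0.016 -0.06 -0.01 -0.29 0" --pt "1 -0.011 -0.02 -0.07 -0.013 -0.35 0" --pt "1 -0.016 -0.024 -0.08 -0.016 -0.41 0" --pt "1 -0.021 -0.028 -0.087 -0.019 -0.46 0" --pt "1 -0.024 -0.028 -0.088 -0.02 -0.478 0.006"

```text
time_s: 6.68
tcp_pos: [0.5614, -0.1396, 0.2017]
ee_rot: [[0.96, -0.28, 0.002], [-0.28, -0.96, 0.0], [0.002, -0.001, -1.0]]
wrist_force: [0.3, 0.2, -1.9]
gripper_width: 0.18
```

```bash
python3 - <<'E'
from h import *
print(sense()["joints"].round(1))
delta([.51,-.145,.2],Rt(-16.3))
E
```

```text
[  2.1  18.4  -8.2  -0.  -63.3  71.7]
t 6.6833 tcp [ 0.5614 -0.1396  0.2017] F [ 0.3  0.2 -1.9] w 0.18
shift [-0.0478  0.0196  0.0016] rot [-0.0007 -0.0018  0.0003]
```

jog_arm --pt "1 -0.005 0.002 0 0 0 0.06" --pt "1 -0.01 0.004 0 0 0 0.17" --pt "1 -0.015 0.006 0 0 0 0.29" --pt "1 -0.02 0.008 0 0 0 0.41" --pt "1 -0.025 0.01 0 0 0 0.53" --pt "1 -0.03 0.012 0 0 0 0.65" --pt "1 -0.035 0.014 0 0 0 0.77" --pt "1 -0.04 0.016 0 0 0 0.89" --pt "1 -0.045 0.018 0 0 0 1.01" --pt "1 -0.048 0.02 0 0 0 1.13"

```text
time_s: 7.52
tcp_pos: [0.5074, -0.146, 0.1999]
ee_rot: [[0.149, -0.989, -0.0], [-0.989, -0.149, -0.0], [0.0, 0.0, -1.0]]
wrist_force: [0.4, -0.2, -2.0]
gripper_width: 0.182
```

jog_arm --pt "1 0 0 0 0 0 0.12" --pt "1 0 0 0 0 0 0.24" --pt "1 0 0 0 0 0 0.36" --pt "1 0 0 0 0 0 0.48" --pt "1 0 0 0 0 0 0.6" --pt "1 0 0 0 0 0 0.72" --pt "1 0 0 0 0 0 0.84" --pt "1 0 0 0 0 0 0.96" --pt "1 0 0 0 0 0 1.08" --pt "1 0 0 0 0 0 1.2"

```text
time_s: 8.35
tcp_pos: [0.5079, -0.146, 0.1998]
ee_rot: [[-0.868, -0.497, -0.0], [-0.497, 0.868, -0.0], [0.0, -0.0, -1.0]]
wrist_force: [0.1, -0.2, -2.8]
gripper_width: 0.181
```

```bash
cat >> h.py <<'E'
YAW=163.7   # flipped: plate +x towards the robot
E
python3 - <<'E'
from h import *
wherep()
print(sense()["joints"].round(1))
for a in [(-49,60,30),(-49,4,30),(-24,4,30),(-26,2,0)]:
    p,R=pose(*a,yaw=YAW);print(a,p.round(4),np.hypot(*p[:2]).round(3))
delta(*pose(-49,60,30,0,YAW))
E
```

```text
eye mm 8.0 -52.3 156.6 tip -20.4 154.1 tilt 0.0 yaw -150.2
[  1.6  13.7 -15.1   0.  -61.2 -61.8]
(-49, 60, 30) [ 0.5219 -0.1509  0.1604] 0.543
(-49, 4, 30) [ 0.5219 -0.1509  0.1044] 0.543
(-24, 4, 30) [ 0.4979 -0.1439  0.1044] 0.518
(-26, 2, 0) [ 0.4807 -0.1389  0.0477] 0.5
t 8.35 tcp [ 0.5079 -0.146   0.1998] F [ 0.1 -0.2 -2.8] w 0.181
shift [-0.0097 -0.0112  0.0394] rot [-0.2108  0.4945  0.786 ]
```

jog_arm --pt "1 -0.001 -0.001 0.002 -0.02 0.045 0.07" --pt "1 -0.002 -0.002 0.006 -0.045 0.105 0.165" --pt "1 -0.003 -0.004 0.011 -0.07 0.165 0.26" --pt "1 -0.004 -0.005 0.016 -0.096 0.225 0.355" --pt "1 -0.005 -0.006 0.021 -0.121 0.285 0.45" --pt "1 -0.006 -0.008 0.026 -0.147 0.345 0.545" --pt "1 -0.007 -0.009 0.031 -0.172 0.405 0.64" --pt "1 -0.008 -0.01 0.036 -0.195 0.46 0.73" --pt "1 -0.01 -0.011 0.039 -0.211 0.495 0.786" --pt "1 -0.01 -0.011 0.039 -0.211 0.495 0.786"

```text
time_s: 9.18
tcp_pos: [0.5229, -0.151, 0.1582]
ee_rot: [[-0.83, 0.277, -0.484], [0.24, 0.961, 0.139], [0.503, -0.001, -0.864]]
wrist_force: [1.3, -0.5, -2.0]
gripper_width: 0.179
```

```bash
python3 - <<'E'
from h import *
wherep()
print(sense()["joints"].round(1))
c=capture("scene");over(c,(75,225,205,400),4.4,"s10.png")
c=capture("top");over(c,(330,80,470,250),3.4,"t10.png")
wherep()
E
```

```text
eye mm -15.6 -0.4 80.3 tip -49.8 57.5 tilt 30.2 yaw 163.9
[  -3.    33.6    6.6   -6.5  -92.5 -101.7]
eye mm -15.2 -0.7 82.6 tip -49.4 59.9 tilt 30.0 yaw 164.1
```

View pics/s10.png

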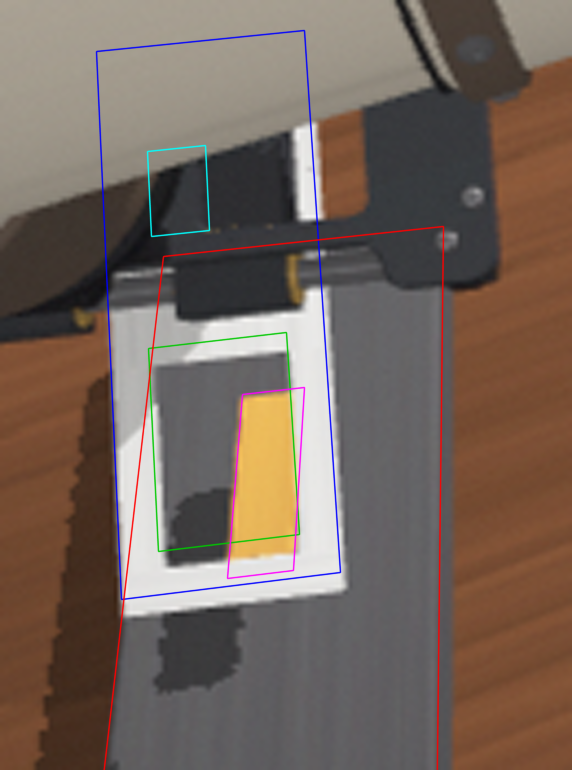

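View pics/t10.png

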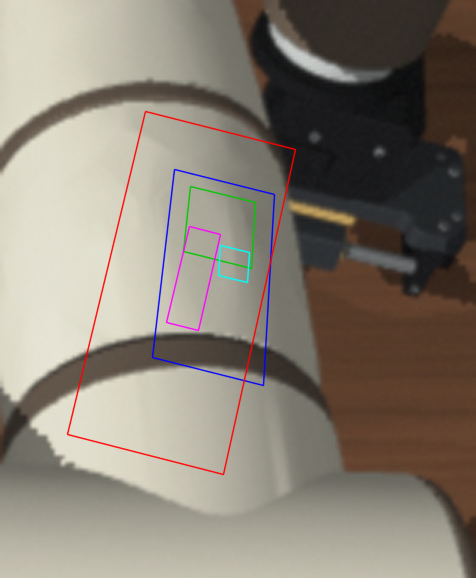

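```bash
python3 - <<'E'
from h import *
wherep()
c=capture("scene");over(c,(75,245,205,385),5,"s11.png")
wherep()
E
```

```text
eye mm -15.2 -0.7 82.6 tip -49.4 59.9 tilt 30.0 yaw 164.1
eye mm -15.1 -0.9 83.5 tip -49.3 60.8 tilt 30.0 yaw 164.1
```

View pics/s11.png

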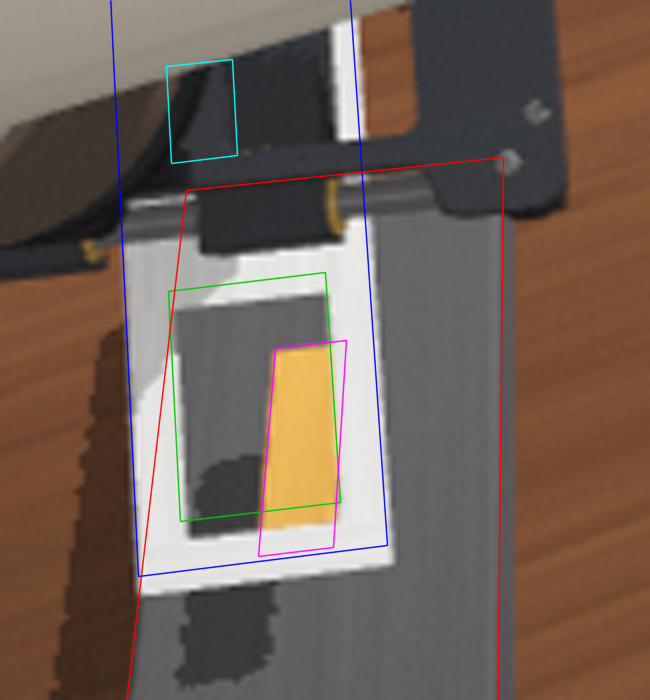

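The half turn worked, and the head now shows through the eye at about (300,440). The plate sits some 3.5 px lower in the picture than my model says, so it is about 5 mm further out or lower. I'll go down part way and look again.

```bash
python3 - <<'E'
from h import *
wherep(); delta(*pose(-49,14,30,-1,YAW))
E
```

```text
eye mm -15.1 -0.9 83.5 tip -49.3 60.8 tilt 30.0 yaw 164.1
t 9.3333 tcp [ 0.5223 -0.1505  0.1612] F [-1.1  0.1 -1.4] w 0.177
shift [-0.0231  0.0005  0.0407] rot [-0.0038  0.0005  0.0066]
```

jog_arm --pt "1 -0.002 0 0.004 0 0 0.002" --pt "1 -0.006 0 0.01 0 0 0.004" --pt "1 -0.01 0 0.017 0 0 0.006" --pt "1 -0.014 0 0.024 0 0 0.006" --pt "1 -0.017 0 0.03 0 0 0.006" --pt "1 -0.02 0 0.035 0 0 0.006" --pt "1 -0.022 0 0.039 0 0 0.006" --pt "1 -0.023 0 0.041 0 0 0.006" --pt "1 -0.023 0 0.041 0 0 0.006" --pt "1 -0.023 0 0.041 0 0 0.006"

```text
time_s: 10.17
tcp_pos: [0.5219, -0.1503, 0.1142]
ee_rot: [[-0.831, 0.279, -0.482], [0.243, 0.96, 0.137], [0.501, -0.003, -0.866]]
wrist_force: [0.4, -0.2, -2.0]
gripper_width: 0.182
```

```bash
python3 - <<'E'
from h import *
wherep(); print(sense()["wrist_force"])
c=capture("scene");over(c,(75,265,205,405),5,"s12.png")
wherep()
E
```

```text
eye mm -14.6 -0.5 36.4 tip -48.9 13.8 tilt 30.0 yaw 163.7
[ 0.41907092 -0.15103256 -1.99829883]
eye mm -14.8 -0.6 36.7 tip -49.0 14.0 tilt 30.0 yaw 163.7
```

View pics/s12.png

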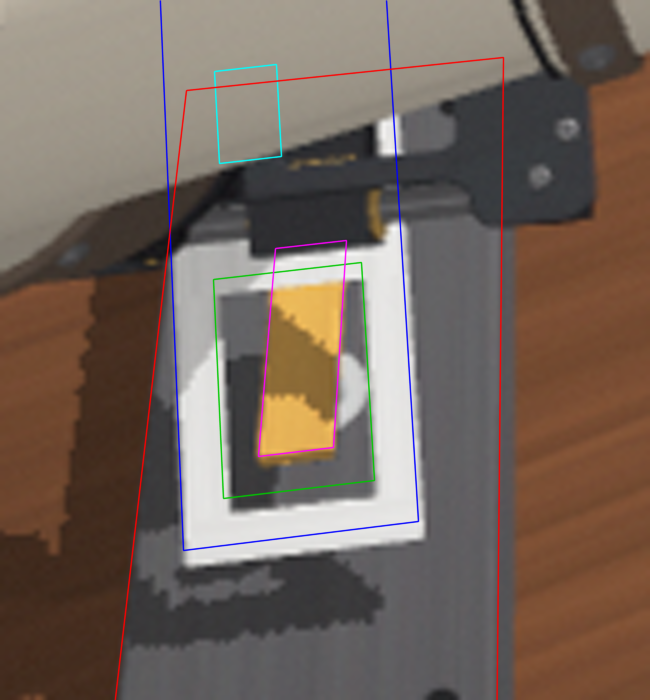

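jog_arm --pt "1 -0.001 0 0.002 0 0 0" --pt "1 -0.002 0 0.004 0 0 0" --pt "1 -0.003 0 0.006 0 0 0" --pt "1 -0.004 0 0.007 0 0 0" --pt "1 -0.0045 0 0.008 0 0 0" --pt "1 -0.005 0 0.009 0 0 0" --pt "1 -0.005 0 0.009 0 0 0" --pt "1 -0.005 0 0.009 0 0 0" --pt "1 -0.005 0 0.009 0 0 0" --pt "1 -0.005 0 0.009 0 0 0"

```text
time_s: 11.05
tcp_pos: [0.5217, -0.1502, 0.104]
ee_rot: [[-0.831, 0.279, -0.481], [0.243, 0.96, 0.137], [0.501, -0.003, -0.866]]
wrist_force: [-0.4, -1.1, -2.2]
gripper_width: 0.18
```

```bash
python3 - <<'E'
from h import *
wherep(); print(sense()["wrist_force"])
c=capture("scene");over(c,(75,265,205,405),5,"s13.png")
wherep();delta(*pose(-24,4,30,-1,YAW))
E
```

```text
eye mm -14.4 -0.5 26.2 tip -48.6 3.5 tilt 30.0 yaw 163.7
[-0.41329485 -1.10520819 -2.21431809]
eye mm -14.4 -0.5 26.2 tip -48.6 3.5 tilt 30.0 yaw 163.7
t 11.1 tcp [ 0.5217 -0.1502  0.104 ] F [-0.1  0.7 -2.2] w 0.182
shift [0.0215 0.0004 0.012 ] rot [-0.0034 -0.0007 -0.0005]
```

View pics/s13.png

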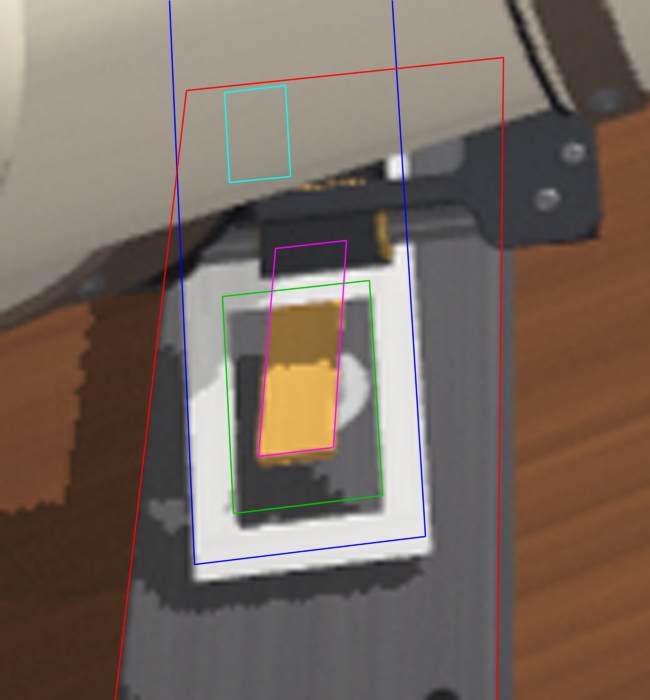

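There's no contact, the tip bar is below the head's outer end, and the head passes through the eye. Next I'll slide the bar under the head.

jog_arm --pt "1 0.002 0 0.001 0 0 0" --pt "1 0.005 0 0.003 0 0 0" --pt "1 0.008 0 0.0045 0 0 0" --pt "1 0.011 0 0.006 0 0 0" --pt "1 0.014 0 0.008 0 0 0" --pt "1 0.017 0 0.0095 0 0 0" --pt "1 0.02 0 0.011 0 0 0" --pt "1 0.022 0 0.0125 0 0 0" --pt "1 0.024 0 0.0135 0 0 0" --pt "1 0.024 0 0.0135 0 0 0"

```text
time_s: 11.93
tcp_pos: [0.4948, -0.1424, 0.1044]
ee_rot: [[-0.83, 0.279, -0.482], [0.243, 0.96, 0.137], [0.501, -0.003, -0.865]]
wrist_force: [-0.1, -0.4, -1.4]
gripper_width: 0.181
```

```bash
python3 - <<'E'
from h import *
wherep(); print(sense()["wrist_force"])
c=capture("scene");over(c,(75,245,205,385),5,"s14.png")
wherep()
for a in [(-23,4,20),(-23,4,10),(-25,4,3),(-27,2,0)]: delta(*pose(*a,-1,YAW))
E
```

```text
eye mm 13.7 -0.5 26.6 tip -20.5 3.8 tilt 30.1 yaw 163.7
[-0.08758568 -0.42666499 -1.44937445]
eye mm 13.4 -0.5 26.5 tip -20.8 3.9 tilt 30.0 yaw 163.7
t 11.9833 tcp [ 0.4951 -0.1425  0.1043] F [ 0.5 -0.1 -1.8] w 0.181
shift [-0.0018  0.0005  0.0185] rot [-0.0035 -0.1754 -0.0002]
t 11.9833 tcp [ 0.4951 -0.1425  0.1043] F [ 0.5 -0.1 -1.8] w 0.181
shift [-0.0053  0.0006  0.0378] rot [-3.500e-03 -3.499e-01  1.000e-04]
t 11.9833 tcp [ 0.4951 -0.1425  0.1043] F [ 0.5 -0.1 -1.8] w 0.181
shift [-0.0114  0.0006  0.0498] rot [-3.500e-03 -4.721e-01  3.000e-04]
t 11.9833 tcp [ 0.4951 -0.1425  0.1043] F [ 0.5 -0.1 -1.8] w 0.181
shift [-0.0164  0.0006  0.0559] rot [-3.500e-03 -5.244e-01  4.000e-04]
```

View pics/s14.png

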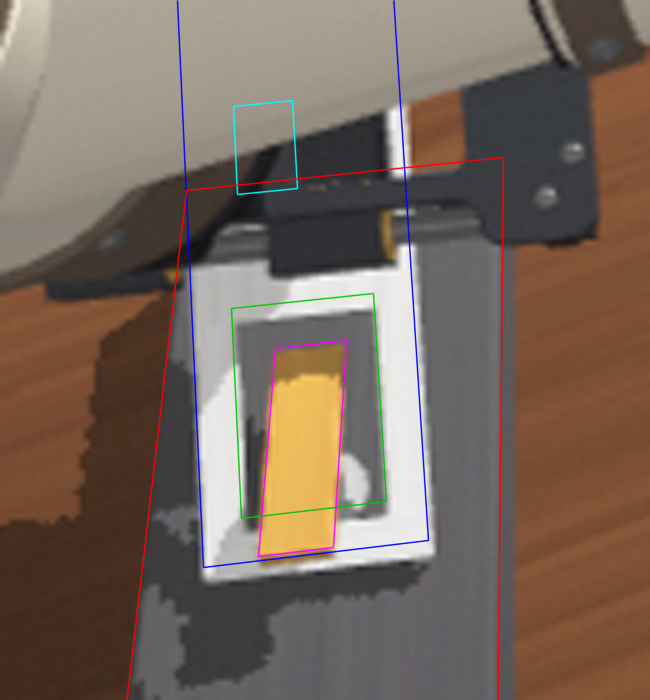

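The bar is under the head at (295,555), and the eye's grip-side edge clears the head's other end at y≈345. Now I'll lay the plate down.

jog_arm --pt "1 -0.0003 0 0.003 0 -0.03 0" --pt "1 -0.0008 0 0.008 0 -0.075 0" --pt "1 -0.0013 0 0.0135 0 -0.125 0" --pt "1 -0.0018 0 0.0185 0 -0.175 0" --pt "1 -0.0026 0 0.0235 0 -0.22 0" --pt "1 -0.0035 0 0.0285 0 -0.265 0" --pt "1 -0.0044 0 0.033 0 -0.308 0" --pt "1 -0.0053 0 0.0378 0 -0.35 0" --pt "1 -0.0053 0 0.0378 0 -0.35 0" --pt "1 -0.0053 0 0.0378 0 -0.35 0"

```text
time_s: 12.82
tcp_pos: [0.481, -0.1386, 0.0692]
ee_rot: [[-0.945, 0.279, -0.169], [0.275, 0.96, 0.045], [0.175, -0.004, -0.985]]
wrist_force: [0.7, 0.4, -2.6]
gripper_width: 0.182
```

```bash
python3 - <<'E'
from h import *
wherep(); print(sense()["wrist_force"])
c=capture("scene");over(c,(75,245,205,385),5,"s15.png")
wherep()
for a in [(-25,3,3),(-29,2,0),(-29,1,0)]: delta(*pose(*a,-1,YAW))
E
```

```text
eye mm 17.1 -0.4 13.7 tip -22.8 4.1 tilt 10.1 yaw 163.8
[ 0.68539807  0.38493013 -2.59198362]
eye mm 16.3 -0.6 13.8 tip -23.7 4.2 tilt 10.0 yaw 163.8
t 12.8667 tcp [ 0.4819 -0.1387  0.0693] F [ 0.9  0.2 -1.5] w 0.182
shift [-0.0012  0.0005  0.0147] rot [-0.0036 -0.1223  0.0013]
t 12.8667 tcp [ 0.4819 -0.1387  0.0693] F [ 0.9  0.2 -1.5] w 0.182
shift [-0.0056  0.0006  0.0209] rot [-0.0035 -0.1747  0.0014]
t 12.8667 tcp [ 0.4819 -0.1387  0.0693] F [ 0.9  0.2 -1.5] w 0.182
shift [-0.0058  0.0006  0.0219] rot [-0.0035 -0.1747  0.0014]
```

View pics/s15.png

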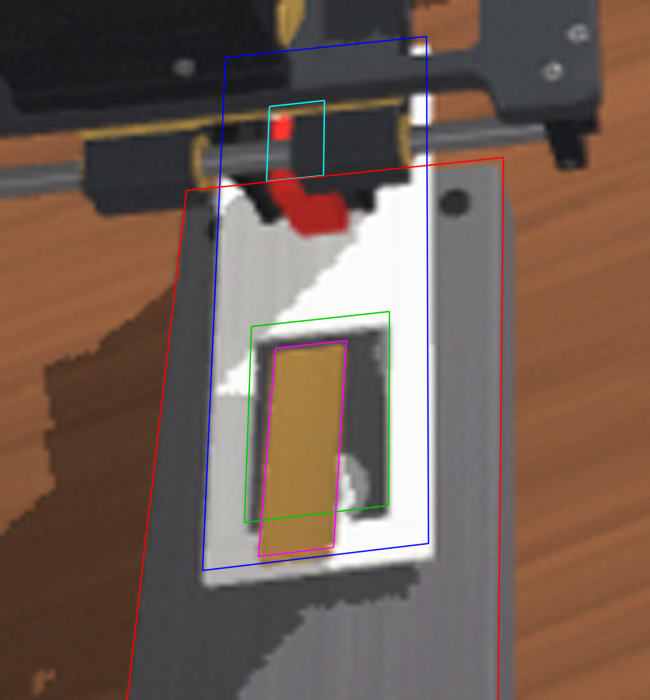

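jog_arm --pt "1 0 0 0.003 0 -0.025 0" --pt "1 -0.0002 0 0.006 0 -0.05 0" --pt "1 -0.0004 0.0002 0.009 0 -0.075 0" --pt "1 -0.0005 0.0003 0.012 0 -0.1 0" --pt "1 -0.0006 0.0004 0.0145 -0.002 -0.122 0" --pt "1 -0.0007 0.0005 0.0175 -0.003 -0.145 0" --pt "1 -0.0008 0.0005 0.02 -0.003 -0.165 0" --pt "1 -0.0009 0.0005 0.0215 -0.003 -0.175 0" --pt "1 -0.0009 0.0005 0.0215 -0.003 -0.175 0" --pt "1 -0.0009 0.0005 0.0215 -0.003 -0.175 0"

```text
time_s: 13.7
tcp_pos: [0.4794, -0.1375, 0.0476]
ee_rot: [[-0.96, 0.28, 0.0], [0.28, 0.96, -0.0], [-0.0, -0.0, -1.0]]
wrist_force: [-1.0, 0.2, -1.4]
gripper_width: 0.18
```

```bash
python3 - <<'E'
from h import *
wherep(); print(sense()["wrist_force"])
c=capture("scene");over(c,(75,245,205,385),5,"s16.png")
wherep()
E
```

```text
eye mm 16.7 -1.0 4.5 tip -24.3 2.0 tilt -0.0 yaw 163.8
[-0.95481876  0.20726339 -1.41544701]
eye mm 16.5 -1.1 4.6 tip -24.5 2.1 tilt -0.0 yaw 163.8
```

View pics/s16.png

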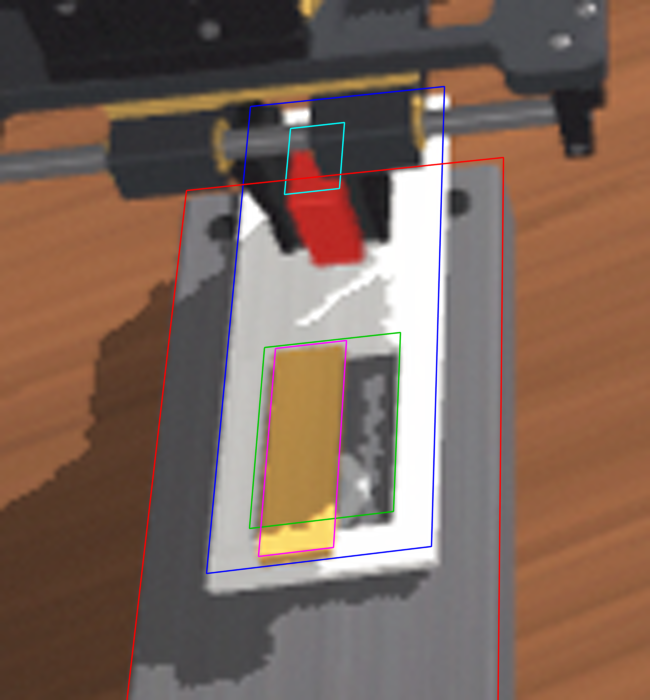

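jog_arm --pt "1 0 0 0.0005 0 0 0" --pt "1 0 0 0.001 0 0 0" --pt "1 0 0 0.0015 0 0 0" --pt "1 0 0 0.002 0 0 0" --pt "1 0 0 0.002 0 0 0" --pt "1 0 0 0.002 0 0 0" --pt "1 0 0 0.002 0 0 0" --pt "1 0 0 0.002 0 0 0" --pt "1 0 0 0.002 0 0 0" --pt "1 0 0 0.002 0 0 0"

```text
time_s: 14.58
tcp_pos: [0.4788, -0.1374, 0.0456]
ee_rot: [[-0.96, 0.28, 0.0], [0.28, 0.96, -0.0], [-0.001, -0.0, -1.0]]
wrist_force: [0.0, 0.1, -1.6]
gripper_width: 0.181
```

```bash
python3 - <<'E'
from h import *
wherep(); print(sense()["wrist_force"],sense()["moment"])
E
```

```text
eye mm 17.3 -1.0 2.4 tip -23.7 -0.1 tilt -0.0 yaw 163.8
[ 0.03734523  0.09030574 -1.57568945] [ 0.01344337 -0.0984334   0.03725489]
```

jog_arm --pt "1 0 0 0.0005 0 0 0" --pt "1 0 0 0.001 0 0 0" --pt "1 0 0 0.0015 0 0 0" --pt "1 0 0 0.0015 0 0 0" --pt "1 0 0 0.0015 0 0 0" --pt "1 0 0 0.0015 0 0 0" --pt "1 0 0 0.0015 0 0 0" --pt "1 0 0 0.0015 0 0 0" --pt "1 0 0 0.0015 0 0 0" --pt "1 0 0 0.0015 0 0 0"

```text
time_s: 15.42
tcp_pos: [0.4789, -0.1374, 0.0447]
ee_rot: [[-0.96, 0.279, 0.001], [0.279, 0.96, -0.001], [-0.001, -0.0, -1.0]]
wrist_force: [-2.1, 2.5, 5.0]
gripper_width: 0.18
```

jog_arm --pt "0.3 0 0 0 0 0 0" --pt "0 0 0 0 0 0 0" --pt "-0.4 0 0 0 0 0 0" --pt "-0.4 0 0 0 0 0 0" --pt "-0.4 0 0 0 0 0 0" --pt "-0.4 0 0 -0.01 0 0 0" --pt "-0.4 0 0 -0.03 0 0 0" --pt "-0.4 0 0 -0.06 0 0 0" --pt "-0.4 0 0 -0.1 0 0 0" --pt "-0.4 0 0 -0.14 0 0 0"

```text
time_s: 16.25
tcp_pos: [0.4778, -0.1374, 0.1849]
ee_rot: [[-0.96, 0.28, -0.002], [0.28, 0.96, -0.0], [0.002, -0.001, -1.0]]
wrist_force: [1.2, -0.5, -0.1]
gripper_width: 0.693
```

jog_arm --pt "-0.4 0.005 0.02 -0.01 0 0 0" --pt "-0.4 0.01 0.05 -0.02 0 0 0" --pt "-0.4 0.015 0.08 -0.03 0 0 0" --pt "-0.4 0.02 0.11 -0.04 0 0 0" --pt "-0.4 0.02 0.14 -0.04 0 0 0" --pt "-0.4 0.02 0.17 -0.04 0 0 0" --pt "-0.4 0.02 0.2 -0.04 0 0 0" --pt "-0.4 0.02 0.23 -0.04 0 0 0" --pt "-0.4 0.02 0.25 -0.04 0 0 0" --pt "-0.4 0.02 0.25 -0.04 0 0 0"

```text
time_s: 17.08
tcp_pos: [0.5305, 0.1114, 0.2234]
ee_rot: [[-0.961, 0.276, 0.001], [0.276, 0.961, 0.0], [-0.001, 0.0, -1.0]]
wrist_force: [0.7, 0.1, -0.2]
gripper_width: 0.698
```

```bash
python3 - <<'E'
from h import *
print(sense()["wrist_force"],sense()["tcp_pos"])
c=capture("scene");crop(c,0,0,560,420,1.4,"s17.png")
def q(x):  # plate centred with eye at x mm on stud x'
    return [(box(*ST[:2],YAW,.16,.062,.041,(x+39)/1e3,0),(255,0,0)),(box(*ST[:2],YAW,.058,.04,.041,x/1e3),(0,200,0)),(box(*ST[:2],YAW,.064,.02,.064),(255,0,255))]
a=c;crop(c,75,245,205,405,3.6,"a.png",q(15))
c=capture("top");crop(c,335,95,435,255,3.6,"b.png",q(15))
cv2.imwrite("pics/c17.png",np.hstack([cv2.imread("pics/a.png"),cv2.imread("pics/b.png")]))
E
```

```text
[ 0.65870634  0.14878001 -0.24082841] [0.53050749 0.11141752 0.22344057]
```

View pics/s17.png

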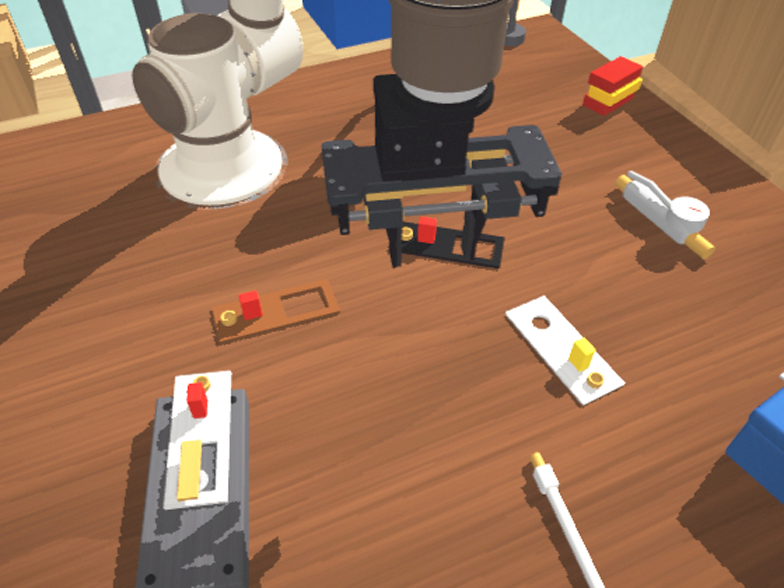

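View pics/c17.png

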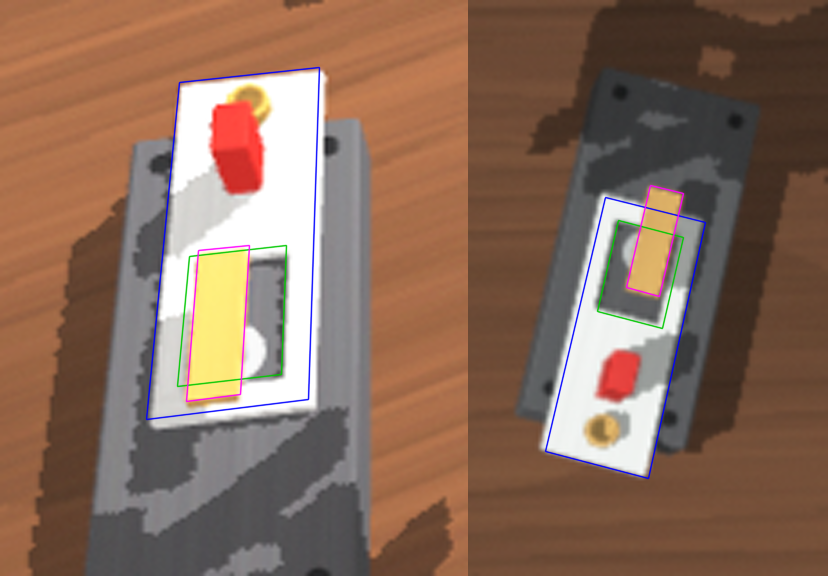

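The plate lies flat with the head over its tip bar in both views. The overlay drawn with the eye centre at +15 mm fits within about 3 mm, and the yellow plate hasn't moved. Handing in.

```bash
python3 -c "
from station import *
print(finish_job())"
```

```text
the job is handed in; nothing more can be done
None
```

The red-gripped plate is lying flat on the anvil with the stud's neck in its eye and the brass head over its tip bar. I let go of it and handed the job in at about 17 s; no verdict came back.

**First attempt:** With the grip pointing away from the robot, joint 5 reached its limit before the tipped plate was low enough. Nothing touched. I lifted the plate, turned it half round so the grip faced the robot, and tipped it 30° that way. The tip bar then went under the head's outer end, and I slid it towards the neck and laid the plate down.

**Last checks:**
- **Seating:** Both cameras show the plate level on the anvil, with its eye centre about 13–15 mm from the stud's axis (the limit is 27 mm). I felt it seat at +5 N on the wrist.
- **Overhang:** The grip end sticks out about 20 mm past the end of the anvil, and the plate is well supported.
- **Yellow plate:** It appears in the same place as at the start.
- **Arm:** It was clear of everything, with a wrist force under 1 N.

**Disagreement:** After the half turn, the scene camera showed the plate 3–5 mm further from the robot than the arm's own readings gave. I went by the camera for the slide and the laying down. The final pictures agree with it to within about 3 mm.

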